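# Log the clay samples and file them by kind

### The job

Log the loose clay sample jars standing on the bench: see that the reader's power lever is on (pushed fully towards the back, away from the robot), stand all of the jars together, upright, on the metal deck in front of the reader with each one's label squarely facing the reader's window, and then press the reader's button. After that, put every jar upright in the crate that already holds a jar of its own kind (tall slim or squat wide) and switch the reader off (lever fully towards the robot). Leave the two jars already filed in their crates, and leave everything else on the bench where it is.

Things in the scene. Friction and masses are not known exactly. Their poses are not given: they have to be found in the camera images.
- tall_1: tall slim sealed sample jar, grey, black lid, a cylinder 48 mm in diameter and 85 mm high, about 0.2 kg, part filled and so heavy at the bottom. Origin: centre of its underside; z up; x points out through its white label with dark bars; a white rib on the lid, from centre to rim, points the same way. Starts on the table; may be absent (None). 
- tall_2: tall slim sealed sample jar, grey, black lid, a cylinder 48 mm in diameter and 85 mm high, about 0.2 kg, part filled and so heavy at the bottom. Origin: centre of its underside; z up; x points out through its white label with dark bars; a white rib on the lid, from centre to rim, points the same way. Starts on the table; may be absent (None). 
- squat_1: squat wide sealed sample jar, grey, black lid, a cylinder 56 mm in diameter and 55 mm high, about 0.2 kg, part filled and so heavy at the bottom. Origin: centre of its underside; z up; x points out through its white label with dark bars; a white rib on the lid, from centre to rim, points the same way. Starts on the table; may be absent (None). 
- squat_2: squat wide sealed sample jar, grey, black lid, a cylinder 56 mm in diameter and 55 mm high, about 0.2 kg, part filled and so heavy at the bottom. Origin: centre of its underside; z up; x points out through its white label with dark bars; a white rib on the lid, from centre to rim, points the same way. Starts on the table; may be absent (None). 
- stored_tall: tall slim sealed sample jar, grey, black lid, a cylinder 48 mm in diameter and 85 mm high, about 0.2 kg, part filled and so heavy at the bottom. Origin: centre of its underside; z up; x points out through its white label with dark bars; a white rib on the lid, from centre to rim, points the same way. Already filed: stands in one of the two crates at the start (which one varies) and stays there.
- stored_squat: squat wide sealed sample jar, grey, black lid, a cylinder 56 mm in diameter and 55 mm high, about 0.2 kg, part filled and so heavy at the bottom. Origin: centre of its underside; z up; x points out through its white label with dark bars; a white rib on the lid, from centre to rim, points the same way. Already filed: stands in the other crate at the start and stays there.
- reader: fixed label reader: grey block 70 mm deep (x), 330 wide (y), 60 high, window along its -x face. Before it, an aluminium deck 4 mm thick and 330 wide, from x = -140 to -35 mm, with a thin dark line at x = -100 for the jars' centres. Origin: centre of the block's underside. A label is square to the window when the jar's x is parallel to the reader's +x.
- power (a joint): the reader's power lever, 0 to 1 rad; 0 = off (leans to the reader's -x, towards the robot), 1 = on (leans to +x); it stays where it is left, and may start anywhere between
- power_tip (a point): top end of the power lever, a round black stick 50 mm long on a small block on top of the reader, 55 mm to the -y side of its middle; it swings in the reader's x-z plane
- read (a joint): travel of the reader's push button, 0 = up, 0.006 m = fully pressed; springs back, about 4 N
- read_top (a point): centre of the top of the white push button, 28 mm in diameter, on top of the reader, 55 mm to the +y side of its middle; pressed straight down
- crate_left: fixed low plywood crate, open on top, 268 mm along its x, 118 mm along its y, walls 25 mm high and 4 mm thick, floor 4 mm above the table. Origin: centre of its underside. One stored jar already stands in it, in its +x half; room for two more in a row along x. On the robot's left (+y).
- crate_right: fixed low plywood crate, open on top, 268 mm along its x, 118 mm along its y, walls 25 mm high and 4 mm thick, floor 4 mm above the table. Origin: centre of its underside. One stored jar already stands in it, in its +x half; room for two more in a row along x. On the robot's right (-y).
- lump_a: reddish clay lump, about 53 mm across and 32 mm high, in the row with the jars; leave alone. Origin: centre of its underside.
- lump_b: reddish clay lump, about 70 mm across and 41 mm high, on the right of the reader; leave alone. Origin: centre of its underside.
- lump_c: reddish clay lump, about 56 mm across and 33 mm high, on the left of the reader; leave alone. Origin: centre of its underside.
- hammer: hammer 270 mm long lying on the robot's right; leave alone. Origin: under its middle, x along it to the head.
- dust_brush: brush 200 mm long lying on the robot's left; leave alone. Origin: under its middle, x along it.
- mortar: white bowl 110 mm across and 70 mm high on the robot's left; leave alone. Origin: centre of its underside.
- water_bottle: green bottle 66 mm in diameter and 200 mm high on the robot's right; leave alone. Origin: centre of its underside.
There are look-alikes about, which are no part of the job. Leave any blue look-alike of the squat_1 alone. Leave any yellow look-alike of the tall_1 alone.

How it is judged:
On the way, in this order (a step that is already met when the one before it is completed fails the run):
1. the lever is on and all of the loose jars stand on the deck, their labels facing the window (x of tall_1 in the frame of reader between -0.13 and -0.05 m and y of tall_1 in the frame of reader between -0.155 and 0.155 m and z of tall_1 in the frame of reader between 0.002 and 0.014 m and angle between each of tall_1, tall_2, squat_1, squat_2's own z axis and vertical below 0.12 rad and angle between the x axis of each of tall_1, tall_2, squat_1, squat_2 and the x axis of reader, either way round below 0.3 rad and x of reader in the frame of tall_1 above 0 m and x of tall_2 in the frame of reader between -0.13 and -0.05 m and y of tall_2 in the frame of reader between -0.155 and 0.155 m and z of tall_2 in the frame of reader between 0.002 and 0.014 m and x of reader in the frame of tall_2 above 0 m and x of squat_1 in the frame of reader between -0.13 and -0.05 m and y of squat_1 in the frame of reader between -0.155 and 0.155 m and z of squat_1 in the frame of reader between 0.002 and 0.014 m and x of reader in the frame of squat_1 above 0 m and x of squat_2 in the frame of reader between -0.13 and -0.05 m and y of squat_2 in the frame of reader between -0.155 and 0.155 m and z of squat_2 in the frame of reader between 0.002 and 0.014 m and x of reader in the frame of squat_2 above 0 m and value of joint power above 0.8 rad), for 0.2 s.
2. the button is pressed while they all stand so (all of step 1 and value of joint read above 0.004 m), for 0.05 s.
At the end, for the whole second after the job is handed in: Every loose jar upright (7 deg) on the floor of the crate holding the stored jar of its kind, stored jars still there, lever off (below 0.2 rad). Before that the button was pressed (4 mm) with lever on (above 0.8) and all loose jars on the deck, labels square to the window (17 deg) ((((x of tall_1 in the frame of crate_left between -0.125 and 0.125 m and y of tall_1 in the frame of crate_left between -0.05 and 0.05 m and z of tall_1 in the frame of crate_left between -0.002 and 0.016 m and angle between tall_1's own z axis and vertical below 0.12 rad) and (x of tall_2 in the frame of crate_left between -0.125 and 0.125 m and y of tall_2 in the frame of crate_left between -0.05 and 0.05 m and z of tall_2 in the frame of crate_left between -0.002 and 0.016 m and angle between tall_2's own z axis and vertical below 0.12 rad) and (x of squat_1 in the frame of crate_right between -0.125 and 0.125 m and y of squat_1 in the frame of crate_right between -0.05 and 0.05 m and z of squat_1 in the frame of crate_right between -0.002 and 0.016 m and angle between squat_1's own z axis and vertical below 0.12 rad) and (x of squat_2 in the frame of crate_right between -0.125 and 0.125 m and y of squat_2 in the frame of crate_right between -0.05 and 0.05 m and z of squat_2 in the frame of crate_right between -0.002 and 0.016 m and angle between squat_2's own z axis and vertical below 0.12 rad) and (x of stored_tall in the frame of crate_left between -0.125 and 0.125 m and y of stored_tall in the frame of crate_left between -0.05 and 0.05 m and z of stored_tall in the frame of crate_left between -0.002 and 0.016 m and angle between stored_tall's own z axis and vertical below 0.12 rad) and (x of stored_squat in the frame of crate_right between -0.125 and 0.125 m and y of stored_squat in the frame of crate_right between -0.05 and 0.05 m and z of stored_squat in the frame of crate_right between -0.002 and 0.016 m and angle between stored_squat's own z axis and vertical below 0.12 rad)) or ((x of tall_1 in the frame of crate_right between -0.125 and 0.125 m and y of tall_1 in the frame of crate_right between -0.05 and 0.05 m and z of tall_1 in the frame of crate_right between -0.002 and 0.016 m and angle between tall_1's own z axis and vertical below 0.12 rad) and (x of tall_2 in the frame of crate_right between -0.125 and 0.125 m and y of tall_2 in the frame of crate_right between -0.05 and 0.05 m and z of tall_2 in the frame of crate_right between -0.002 and 0.016 m and angle between tall_2's own z axis and vertical below 0.12 rad) and (x of squat_1 in the frame of crate_left between -0.125 and 0.125 m and y of squat_1 in the frame of crate_left between -0.05 and 0.05 m and z of squat_1 in the frame of crate_left between -0.002 and 0.016 m and angle between squat_1's own z axis and vertical below 0.12 rad) and (x of squat_2 in the frame of crate_left between -0.125 and 0.125 m and y of squat_2 in the frame of crate_left between -0.05 and 0.05 m and z of squat_2 in the frame of crate_left between -0.002 and 0.016 m and angle between squat_2's own z axis and vertical below 0.12 rad) and (x of stored_tall in the frame of crate_right between -0.125 and 0.125 m and y of stored_tall in the frame of crate_right between -0.05 and 0.05 m and z of stored_tall in the frame of crate_right between -0.002 and 0.016 m and angle between stored_tall's own z axis and vertical below 0.12 rad) and (x of stored_squat in the frame of crate_left between -0.125 and 0.125 m and y of stored_squat in the frame of crate_left between -0.05 and 0.05 m and z of stored_squat in the frame of crate_left between -0.002 and 0.016 m and angle between stored_squat's own z axis and vertical below 0.12 rad))) and value of joint power below 0.2 rad); the robot touches nothing.
It fails at once if a stored jar is lifted out of its crate (height (world z) of any of stored_tall, stored_squat above 0.05 m).
It fails at once if a clay lump, tool, bowl or bottle is moved by more than 4 to 5 cm (distance of any of lump_a, lump_c from where it was at the start of the episode above 0.05 m or distance of any of lump_b, hammer, dust_brush, mortar, water_bottle from where it was at the start of the episode above 0.04 m).
Of tall_1, tall_2, squat_1, squat_2 only 2 to 3 are there at a start; the rules pass over those that are not, and their reading is None.
At some moment in a run one of tall_1, tall_2, squat_1, squat_2 may be knocked a few centimetres aside while the robot is not near it.
It also fails if it takes over 210 s, if anything falls off the work surface, if the arm or the gripper's body presses on something with over 40 N, if the wrist force passes 120 N, or if a joint passes its speed limit or range.

### The arm

A 6-joint arm with a two-finger parallel gripper is mounted at the origin on the work surface. World frame = base frame: x ahead of the robot, y to its left, z up, the work surface at z = 0. Lengths are in m, angles in rad, forces in N, time in s.
With the tool pointing down it reaches from about 0.35 to 0.925 m from the base axis. Payload 6.4 kg.
Tool frame: the origin (TCP) lies where the fingers leave the gripper's body, on its centre line; the fingertips stand 73 mm ahead of it and the grasp point (between the pads) lies 54 mm ahead of it; z points along the fingers, y is the line along which they close (so a half turn about z gives the same grasp; the last joint's range is limited). The gripper opens to 85 mm and grips with 20 to 120 N. Pads are 22 mm wide; open, the fingers measure 114 mm over their backs; the gripper's body (76 mm by 85 mm) begins 54 mm behind the grasp point. The pads swing forward as they close: fully open they stand 13 mm farther back than shut.
Start: joints at [0.998, 0.245, 1.558, -0, 1.339, -0.174], TCP at [0.252, 0.599, 0.304] pointing down, gripper open.
Joint ranges: [-3.13, 3.13], [-1.02, 2.26], [0.13, 2.54], [-0.95, 4.09], [0.21, 2.88], [-2.74, 2.74]. Speed limits (rad/s): [2.57, 2.57, 3.14, 3.14, 3.14, 3.14].

### API

Orientations are given as a rotation vector (axis times angle).
In Python, from cell import observe, capture, camera_model, sign_off gives the robot as it stands.
- The arm moves only by the shell command python3 -m creep 'ROWS' [OPENING] [FORCE]. ROWS is JSON, a list of rows, each a list of 6 numbers: the shift along the tool's x, y, z in m, then the turn, a rotation vector about the tool's x, y, z in rad. A call has 1 to 5 rows; each row shifts and turns the commanded pose from where the row before left it, along the tool's axes as they then stand; what a row does not reach is not made up. A row lasts 1/12 s, in which the tool goes at most 41.7 mm and 7.16 degrees, less where a joint would pass 70% of its speed; a pose out of reach is approached as far as the arm can. A call is refused whole if a number of a shift passes 0.0417 or a number of a turn 0.125, either way. A call with a gripper value outside its range is refused whole. OPENING is the opening, from -1 (shut) to 1 (fully open), set as the call begins (- or left out, the last holds). The fingers move at their own pace and stop on an object; FORCE is the grip in N (left out, the last holds). Time passes only in rows, so rows that do not move let the fingers close. It gives the time, the measured TCP pose, the force, the opening and the grip force at its end, in the units of the state.
- observe(): the state, without advancing time (a new reading comes with each control period).
- capture(name): name is "side" or "top" or "wrist"; returns the picture (420x560x3 uint8, blue, green, red); there is no depth.
- camera_model(name): a dict with "K" (3x3 intrinsics, pixels), "rvec" (rotation vector, rad) and "tvec" (3), from world to camera coordinates, as OpenCV has them. Camera axes: x right, y down, z forward; pixel columns grow to the right and rows downward; lengths in m; the calibration is good to about 2 mm. A picture is of the moment at which its call begins: read the wrist's pose just before it. camera_model takes no time and is no camera call; for the wrist camera it gives the pose at the moment of the call.
- sign_off(): hands the job in; it is judged then, once.
The state is a dict: "time": time; "joints": joint angles; "joint_velocities": joint speeds; "joint_torque": joint torques, N m; "tool_pos": TCP position; "tcp_rot": TCP orientation; "wrist_force": force on the tool from outside, world axes, zero at the start; "moment": the same for the moment, N m; "grip_width": finger opening in m; "gripper_force": force on a finger pad.
Only numpy, scipy, OpenCV 4.12 (cv2) and the standard library are available. Lean on these libraries where they do the work, as an engineer would, in place of code of your own. Each camera call takes 0.05 s, during which the arm holds its last target. There are 200 camera calls.

## Working session

There is one attempt and no reset: what is moved stays moved. The work goes in short steps, Python scripts to look and compute and a shell command to move; the robot and the scene stay as the last step left them, time stands still between calls to the robot, and variables do not carry over. Pictures are saved under pics/ and viewed, at most 17 in all, crops included, and the job is handed in when it is done.

```bash
ls; mkdir -p pics; cat > h.py <<'E'
import numpy as np, cv2
from cell import observe, capture, camera_model, sign_off
def ray(cm,uv):
    R=cv2.Rodrigues(np.array(cm["rvec"],float))[0];t=np.array(cm["tvec"],float).ravel()
    d=R.T@np.linalg.inv(np.array(cm["K"],float))@np.array([uv[0],uv[1],1.]);return -R.T@t,d
def onz(cm,uv,z):
    o,d=ray(cm,uv);return (o+d*(z-o[2])/d[2])
def proj(cm,p):
    return cv2.projectPoints(np.array(p,float).reshape(-1,1,3),np.array(cm["rvec"],float),np.array(cm["tvec"],float),np.array(cm["K"],float),None)[0].reshape(-1,2)
E
python3 - <<'E'
from h import *
print(observe())
for n in("top","side","wrist"):
    cm=camera_model(n);cv2.imwrite(f"pics/{n}0.png",cv2.resize(capture(n),None,fx=1.4,fy=1.4,interpolation=cv2.INTER_CUBIC))
    print(n,np.round(ray(cm,(280,210)),3).tolist(),np.array(cm["K"])[0,0])
E
```

```text
pics
{'time': 0.0, 'joints': array([ 9.97895578e-01,  2.45807506e-01,  1.55905756e+00,  3.88617480e-05,
        1.33871983e+00, -1.74116889e-01]), 'joint_velocities': array([ 0.00125896,  0.00093495,  0.00028499,  0.00071245, -0.00056802,
        0.00136489]), 'joint_torque': array([-1.49636027e-03, -4.29510820e+01, -3.26126683e+01, -2.39380579e-04,
        5.32442762e-03,  2.92901404e-06]), 'tool_pos': array([0.25215099, 0.59862432, 0.30276099]), 'tcp_rot': array([-6.22128358e-01, -3.07859777e+00,  2.89126192e-03]), 'wrist_force': array([ 0.33873953, -0.19442501, -0.09160769]), 'moment': array([-0.00024385, -0.0117353 ,  0.00593053]), 'gripper_force': 0.0, 'grip_width': 0.08551078536760093}
top [[0.387, -0.007, 1.277], [0.127, 0.017, -0.992]] 418.46589546995125
side [[-0.082, -1.302, 1.262], [0.352, 0.707, -0.613]] 528.3370205313682
wrist [[0.176, 0.629, 0.373], [0.288, -0.12, -0.95]] 347.6172032359475
```

View pics/top0.png

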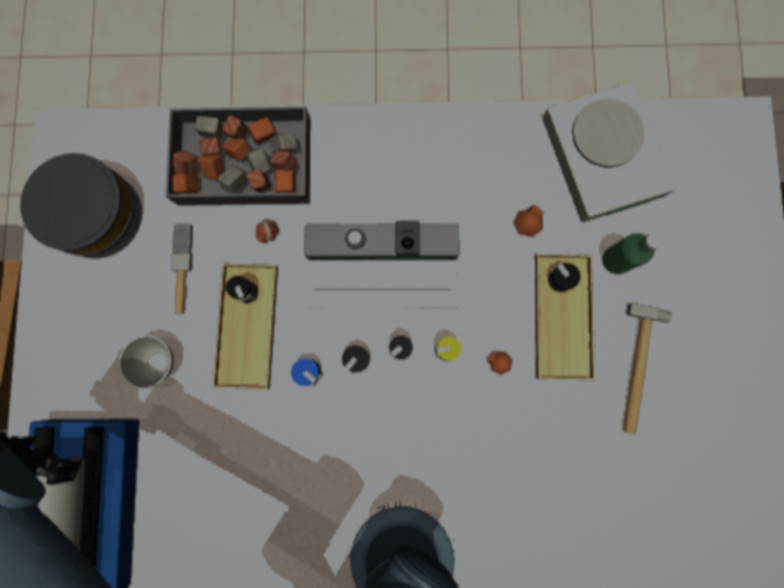

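View pics/side0.png

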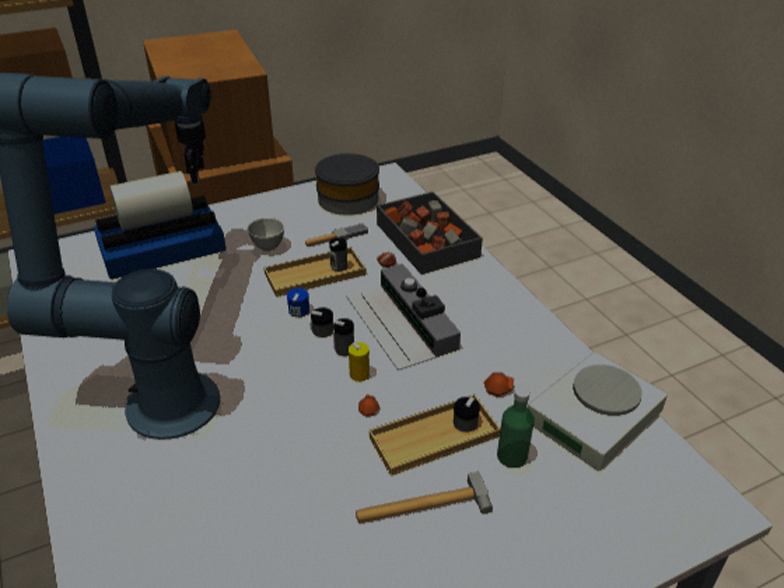

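Top view (1.4x scale): the loose jars are a squat at (356,358) and a tall at (401,346). The left crate (248,325) holds a tall and the right crate (564,316) a squat. The reader is at (382,240), its button at (355,238) and lever block at (407,238). The blue and yellow jars are look-alikes. The side view agrees.

```bash
python3 - <<'E'
from h import *
cm=camera_model("top"); im=cv2.imread("pics/top0.png"); S=1.4
def P(u,v,z): return np.round(onz(cm,(u/S,v/S),z)[:2],4)
g=im.max(2)
roi={"squat":(335,335,378,380,.055),"tall":(385,330,418,365,.085),"stT":(222,270,262,305,.089),"stS":(545,255,585,295,.059)}
for n,(a,b,c,d,z) in roi.items():
    m=(g[b:d,a:c]<55).astype(np.uint8)
    k,l,st,ce=cv2.connectedComponentsWithStats(m);i=1+np.argmax(st[1:,4])
    cs,_=cv2.findContours((l==i).astype(np.uint8),cv2.RETR_EXTERNAL,cv2.CHAIN_APPROX_NONE)
    h=cv2.convexHull(max(cs,key=cv2.contourArea)); (x,y),r=cv2.minEnclosingCircle(h)
    M=np.zeros_like(m);cv2.fillPoly(M,[h],1)
    b2=(g[b:d,a:c]>90)&(M>0); ys,xs=np.nonzero(b2)
    p=P(x+a,y+b,z); q=P(xs.mean()+a,ys.mean()+b,z) if len(xs) else p
    print(n,p,"r",np.linalg.norm(P(x+a+r,y+b,z)-p).round(4),"rib",len(xs),q,np.degrees(np.arctan2(*(q-p)[::-1])).round(1))
print("reader top corners",P(305,224,.06),P(460,224,.06),P(305,252,.06),P(460,252,.06))
print("line",P(314,290,.004),P(450,290,.004),"button",P(355,238,.066),"lever",P(407,240,.09))
for n,c in(("L",[(223,265),(277,266),(270,387),(216,385)]),("R",[(535,256),(590,257),(593,378),(537,378)])): print(n,[P(*q,.025) for q in c])
a=im[200:400,290:520];cv2.imwrite("pics/c1.png",cv2.resize(a,None,fx=3,fy=3,interpolation=cv2.INTER_CUBIC))
E
```

```text
squat [0.4106 0.0903] r 0.0268 rib 61 [0.4016 0.0998] 133.5
tall [ 0.4322 -0.0031] r 0.022 rib 55 [0.4259 0.0041] 131.2
stT [0.5531 0.3254] r 0.0357 rib 60 [0.5479 0.3283] 150.9
stS [ 0.5745 -0.346 ] r 0.0323 rib 64 [ 0.5895 -0.3456] 1.5
reader top corners [0.696  0.1982] [ 0.6916 -0.1322] [0.6351 0.1974] [ 0.631  -0.1307]
line [0.5611 0.1859] [ 0.5579 -0.1125] button [0.6627 0.0907] lever [ 0.6516 -0.0189]
L [array([0.6155, 0.3826]), array([0.6119, 0.2641]), array([0.3521, 0.274 ]), array([0.3571, 0.3892])]
R [array([ 0.6273, -0.2958]), array([ 0.6236, -0.4138]), array([ 0.3657, -0.4058]), array([ 0.3666, -0.289 ])]
```

View pics/c1.png

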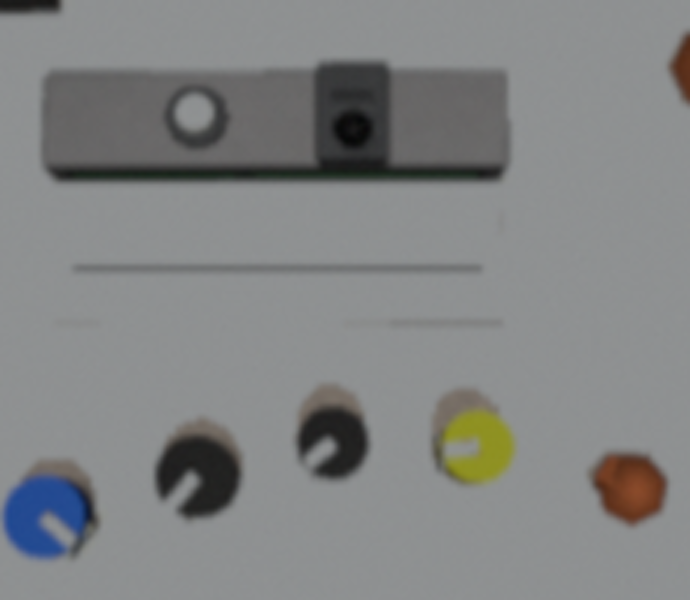

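```bash
cat >> h.py <<'E'
def goto(x=None,y=None,z=None,yaw=None):
    """print tool-axis shift (before turning) and turn about tool z; yaw = direction of tool y"""
    s=observe();R=cv2.Rodrigues(np.array(s["tcp_rot"],float))[0];p=np.array(s["tool_pos"])
    t=np.array([p[i] if v is None else v for i,v in enumerate((x,y,z))])
    cy=np.degrees(np.arctan2(R[1,1],R[0,1]))
    print("t",round(float(s["time"]),2),"pos",p.round(4),"yaw",cy.round(1),"tilt",np.degrees(np.arccos(-R[2,2])).round(2),"j6",s["joints"][5].round(2),"w",round(float(s["grip_width"]),4))
    d=R.T@(t-p);print("shift",d.round(4),"rows>=",np.ceil(np.linalg.norm(d)/.0415))
    if yaw is not None: print("turn about tool z",np.radians(cy-yaw).round(3))
E
for i in 1 2 3; do python3 -m creep '[[-0.028,-0.0268,0,0,0,0],[-0.028,-0.0268,0,0,0,0],[-0.028,-0.0268,0,0,0,0],[-0.028,-0.0268,0,0,0,0],[-0.028,-0.0268,0,0,0,0]]' 1 40; done
python3 -m creep '[[-0.028,-0.0268,0,0,0,0],[0,0,0,0,0,0],[0,0,0,0,0,0]]'
python3 - <<'E'
from h import *
goto(.5,.03,.3)
cv2.imwrite("pics/w1.png",cv2.resize(capture("wrist"),None,fx=1.4,fy=1.4,interpolation=cv2.INTER_CUBIC))
cv2.imwrite("pics/t1.png",capture("top"))
E
```

```text
time: 0.57
tool_pos: [0.3295, 0.4195, 0.3035]
tcp_rot: [-0.621, -3.079, 0.001]
wrist_force: [0.2, -1.0, 0.6]
grip_width: 0.0856
gripper_force: 0.0
time: 0.98
tool_pos: [0.4065, 0.2415, 0.3038]
tcp_rot: [0.622, 3.079, -0.0]
wrist_force: [0.9, -0.3, -0.1]
grip_width: 0.0855
gripper_force: 0.0
time: 1.4
tool_pos: [0.4835, 0.0636, 0.3038]
tcp_rot: [0.623, 3.079, 0.0]
wrist_force: [0.3, -0.7, -1.0]
grip_width: 0.0854
gripper_force: 0.0
time: 1.65
tool_pos: [0.4991, 0.0282, 0.3036]
tcp_rot: [-0.628, -3.077, -0.0]
wrist_force: [-0.8, -0.0, -0.5]
grip_width: 0.0856
gripper_force: 0.0
t 1.65 pos [0.4991 0.0282 0.3036] yaw 66.9 tilt 0.05 j6 -1.34 w 0.0856
shift [-0.0002  0.002   0.0036] rows>= 1.0
```

View pics/w1.png

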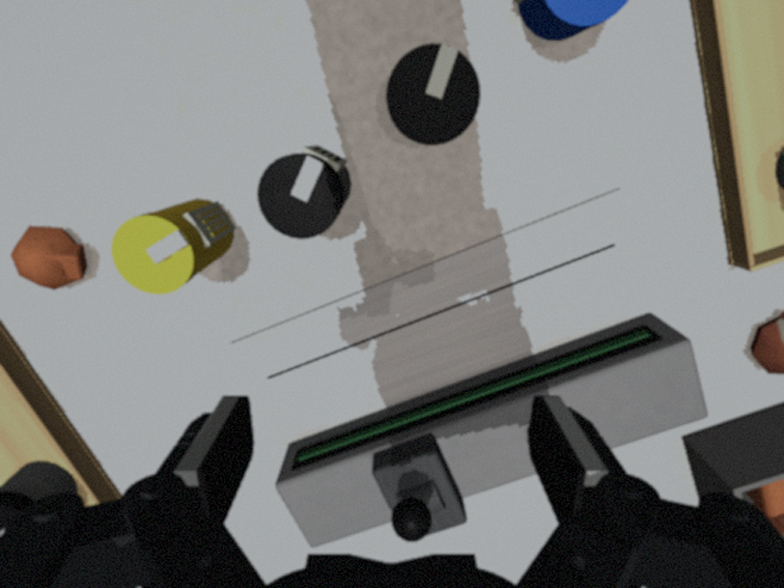

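Wrist view (1.4x): squat lid centre (433,93) with rib towards (450,50), tall lid (302,195) with rib towards (317,160), lever tip (411,519).

```bash
python3 - <<'E'
from h import *
cm=camera_model("wrist");S=1.4;im=cv2.imread("pics/w1.png");g=im.max(2)
def P(u,v,z): return onz(cm,(u/S,v/S),z)[:2]
for n,(cx,cy,R,z) in {"squat":(433,93,52,.055),"tall":(302,195,46,.085)}.items():
    M=np.zeros(g.shape,np.uint8);cv2.circle(M,(cx,cy),R,1,-1)
    m=((g<42)&(M>0)).astype(np.uint8);h=cv2.convexHull(max(cv2.findContours(m,0,1)[0],key=cv2.contourArea))
    w=np.array([P(*q[0],z) for q in h],np.float32);(c,r)=cv2.minEnclosingCircle(w)
    H=np.zeros_like(m);cv2.fillPoly(H,[h],1);ys,xs=np.nonzero((g>100)&(H>0))
    q=np.array([P(a,b,z) for a,b in zip(xs,ys)]);d=q.mean(0)-c
    vx,vy=cv2.fitLine(q.astype(np.float32),cv2.DIST_L2,0,.01,.01)[:2].ravel();s=np.sign(vx*d[0]+vy*d[1])
    print(n,np.round(c,4),round(r,4),"rib yaw",np.degrees(np.arctan2(s*vy,s*vx)).round(1))
print("line",P(269,377,.004),P(613,245,.004))
print("reader front top",P(291,445,.06),P(648,315,.06),"back",P(315,545,.06),P(706,415,.06))
o1,d1=ray(cm,(411/S,519/S));ct=camera_model("top");o2,d2=ray(ct,(407.3/1.4,243/1.4))
s=np.linalg.lstsq(np.c_[d1,-d2],o2-o1,rcond=None)[0];print("tip",o1+d1*s[0],o2+d2*s[1])
print("crateR corner?")
goto(.415,.09,.2)
E
```

```text
squat [0.4118 0.0927] 0.0277 rib yaw 138.2
tall [0.4334 0.0008] 0.0262 rib yaw 128.6
line [ 0.56185798 -0.11019701] [0.56393927 0.18743699]
reader front top [ 0.59836283 -0.09560324] [0.59976369 0.17800408] back [ 0.69260413 -0.12093507] [0.69459475 0.19921772]
tip [ 0.63811021 -0.01657009  0.12856111] [ 0.63695283 -0.01909052  0.12833573]
crateR corner?
t 1.75 pos [0.4984 0.0302 0.3035] yaw 67.2 tilt 0.06 j6 -1.34 w 0.0856
shift [0.1    0.0227 0.1036] rows>= 4.0
```

```bash
python3 -m creep '[[0,0,0,0,0,-0.1],[0,0,0,0,0,-0.1],[0,0,0,0,0,-0.1],[0,0,0,0,0,-0.1],[0,0,0,0,0,0]]' -1 40 |grep time
python3 -m creep '[[-0.0212,-0.0094,0.02,0,0,0],[-0.0212,-0.0094,0.02,0,0,0],[-0.0212,-0.0094,0.02,0,0,0],[-0.0212,-0.0094,0.02,0,0,0],[-0.0212,-0.0094,0.02,0,0,0]]' |grep time
python3 -m creep '[[0,0,0.025,0,0,0],[0,0,0,0,0,0],[0,0,0,0,0,0]]'
python3 - <<'E'
from h import *
goto(.605,-.019,.178,90)
E
```

```text
time: 2.17
time: 2.58
time: 2.83
tool_pos: [0.6036, -0.0158, 0.1774]
tcp_rot: [0.001, -3.137, -0.002]
wrist_force: [0.2, -0.5, 0.4]
grip_width: 0.0002
gripper_force: 0.0
t 2.83 pos [ 0.6036 -0.0158  0.1774] yaw 90.1 tilt 0.25 j6 -1.79 w 0.0002
shift [-0.0014 -0.0032 -0.0006] rows>= 1.0
turn about tool z 0.001
```

```bash
python3 -m creep '[[-0.01,-0.0008,0,0,0,0],[-0.01,-0.0008,0,0,0,0],[-0.01,-0.0008,0,0,0,0],[-0.01,-0.0008,0,0,0,0],[-0.006,0,0,0,0,0]]'
python3 -m creep '[[-0.004,0,0,0,0,0],[-0.004,0,0,0,0,0],[-0.004,0,0,0,0,0],[0,0,0,0,0,0]]'
python3 - <<'E'
from h import *
cv2.imwrite("pics/w2.png",np.hstack([capture("wrist"),capture("side")[150:400,200:420].repeat(2,0).repeat(2,1)[:420]])[:, :800])
E
```

```text
time: 3.25
tool_pos: [0.6518, -0.0194, 0.1817]
tcp_rot: [-0.002, 3.139, -0.001]
wrist_force: [-0.8, 0.2, 0.9]
grip_width: -0.0
gripper_force: 0.7
time: 3.58
tool_pos: [0.6622, -0.0197, 0.1791]
tcp_rot: [0.002, -3.138, -0.001]
wrist_force: [-6.0, 0.5, 4.5]
grip_width: -0.0001
gripper_force: 3.5
```

View pics/w2.png

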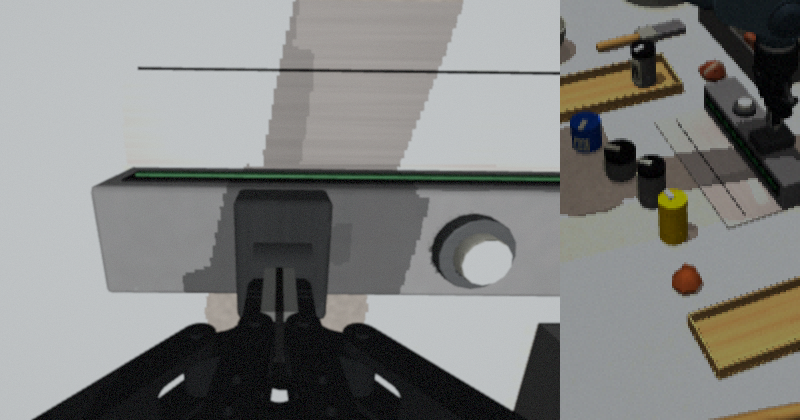

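```bash
python3 -m creep '[[-0.004,0,0,0,0,0],[-0.004,0,0,0,0,0],[0,0,0,0,0,0]]'
python3 -m creep '[[0.03,0,0,0,0,0],[0.04,0,0,0,0,0],[0.04,0.005,0,0,0,0],[0.03,0.015,-0.02,0,0,0],[0.03,0.02,-0.02,0,0,0]]' 1
python3 -m creep '[[0.004,0.01,-0.02,0,0,0],[0,0,-0.03,0,0,0],[0,0,-0.03,0,0,0],[0,0,0,0,0,0]]' 1
python3 - <<'E'
from h import *
goto(.412,.0917,.2,67)
w=capture("wrist");print(camera_model("wrist")["tvec"]);cw=camera_model("wrist");t=capture("top")
np.savez("w3.npz",**{k:np.array(v) for k,v in cw.items() if k in("K","rvec","tvec")})
cv2.imwrite("pics/w3.png",w);cv2.imwrite("pics/t3.png",t)
cv2.imwrite("pics/v3.png",np.hstack([w,cv2.resize(t[100:300,200:340],None,fx=1.7,fy=2.1)])[:,:800])
E
```

```text
time: 3.93
tool_pos: [0.6647, -0.0196, 0.1788]
tcp_rot: [0.004, -3.117, -0.002]
wrist_force: [-34.6, 0.8, 23.8]
grip_width: 0.0
gripper_force: 20.0
time: 4.35
tool_pos: [0.4982, 0.0195, 0.2177]
tcp_rot: [-0.002, -3.138, -0.001]
wrist_force: [0.7, 0.5, 1.0]
grip_width: 0.0606
gripper_force: 0.0
time: 4.68
tool_pos: [0.4992, 0.0296, 0.3061]
tcp_rot: [-0.003, 3.129, -0.003]
wrist_force: [0.5, -0.2, 0.9]
grip_width: 0.0853
gripper_force: 0.0
t 4.68 pos [0.4992 0.0296 0.3061] yaw 90.1 tilt 0.75 j6 -1.74 w 0.0853
shift [0.0885 0.0624 0.1049] rows>= 4.0
turn about tool z 0.403
[-0.02717856 -0.51480346  0.21360314]
```

View pics/v3.png

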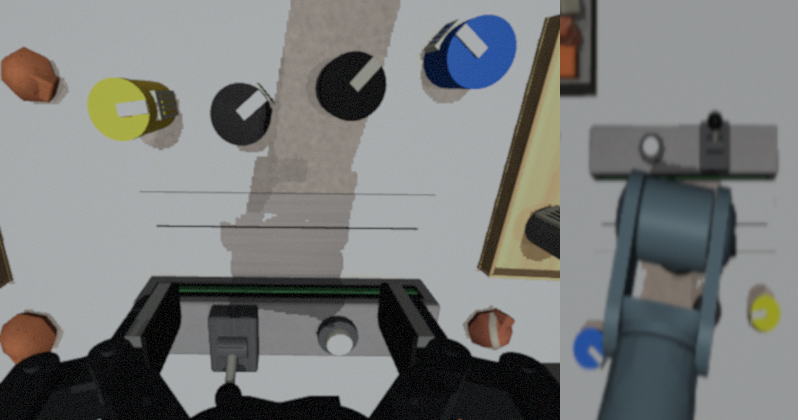

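Lever tip (228,395 in wrist view) now leans fully back: it's on. Squat lid (351,86), tall lid (240,113).

```bash
cat >> h.py <<'E'
def lid(im,cm,cx,cy,R,z,dark=42,lt=100):
    g=im.max(2);P=lambda u,v:onz(cm,(u,v),z)[:2]
    M=np.zeros(g.shape,np.uint8);cv2.circle(M,(cx,cy),R,1,-1)
    m=((g<dark)&(M>0)).astype(np.uint8);h=cv2.convexHull(max(cv2.findContours(m,0,1)[0],key=cv2.contourArea))
    w=np.array([P(*q[0]) for q in h],np.float32);c,r=cv2.minEnclosingCircle(w)
    H=np.zeros_like(m);cv2.fillPoly(H,[h],1);ys,xs=np.nonzero((g>lt)&(H>0))
    q=np.array([P(a,b) for a,b in zip(xs,ys)],np.float32);d=q.mean(0)-c
    vx,vy=cv2.fitLine(q,cv2.DIST_L2,0,.01,.01)[:2].ravel();s=np.sign(vx*d[0]+vy*d[1])
    print("lid",np.round(c,4),"r",round(r,4),"yaw",np.degrees(np.arctan2(s*vy,s*vx)).round(1),"or",np.degrees(np.arctan2(d[1],d[0])).round(1),len(xs))
E
python3 - <<'E'
from h import *
im=cv2.imread("pics/w3.png");cm=camera_model("wrist")
lid(im,cm,351,86,37,.055);lid(im,cm,240,113,33,.085)
P=lambda u,v,z:onz(cm,(u,v),z)[:2]
print("line",P(157,226,.004),P(418,229,.004),"button",P(340,343,.066),"blue",P(478,52,.055),"yel",P(118,108,.085))
E
```

```text
lid [0.4091 0.0883] r 0.0292 yaw 138.6 or 132.0 403
lid [ 0.4299 -0.0023] r 0.0236 yaw 130.0 or 133.0 416
line [ 0.55542851 -0.10997427] [0.55897716 0.18501154] button [0.66463574 0.092566  ] blue [0.38166658 0.19206726] yel [ 0.42487907 -0.09875426]
```

```bash
python3 -m creep '[[0.0222,0.0152,0.0265,0,0,0],[0.0222,0.0152,0.0265,0,0,0],[0.0222,0.0152,0.0265,0,0,0],[0.0222,0.0152,0.0265,0,0,0]]' |grep time
python3 -m creep '[[0,0,0,0,0,0.1],[0,0,0,0,0,0.1],[0,0,0,0,0,0.1],[0,0,0,0,0,0.1],[0,0,0,0,0,0]]'
python3 - <<'E'
from h import *
goto(.4105,.0905,.092,67)
im=capture("wrist");cv2.imwrite("pics/w4.png",im)
print(proj(camera_model("wrist"),[.4105,.0905,.055]))
E
```

```text
time: 5.12
time: 5.53
tool_pos: [0.4069, 0.0904, 0.1913]
tcp_rot: [-0.624, -3.076, 0.001]
wrist_force: [-0.6, -0.1, 0.1]
grip_width: 0.0855
gripper_force: 0.0
t 5.53 pos [0.4069 0.0904 0.1913] yaw 67.0 tilt 0.17 j6 -1.23 w 0.0855
shift [-0.0036  0.0016  0.0993] rows>= 3.0
turn about tool z 0.001
[[283.87970534 236.39025079]]
```

View pics/w4.png

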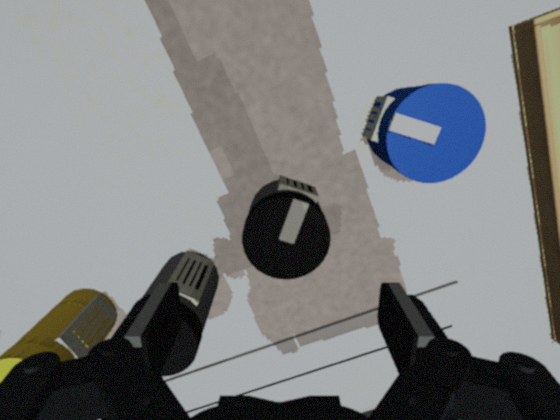

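Squat lid is at (286,236), exactly where predicted. Descending and gripping.

```bash
python3 -c "
from h import *
lid(cv2.imread('pics/w4.png'),camera_model('wrist'),287,235,45,.055)"
python3 -m creep '[[-0.0009,0.0004,0.0248,0,0,0],[-0.0009,0.0004,0.0248,0,0,0],[-0.0009,0.0004,0.0248,0,0,0],[-0.0009,0.0004,0.0248,0,0,0]]' 1 40 |egrep 'time|pos|force'
python3 -m creep '[[0,0,0,0,0,0],[0,0,0,0,0,0],[0,0,0,0,0,0],[0,0,0,0,0,0],[0,0,0,0,0,0]]' -1 40
python3 -m creep '[[0,0,0,0,0,0],[0,0,-0.03,0,0,0],[0,0,-0.03,0,0,0],[0,0,-0.03,0,0,0],[0,0,0,0,0,0]]'
python3 -c "
from h import *
goto(.56,.08,.15,67-137.5)"
```

```text
lid [0.4109 0.0918] r 0.0302 yaw 138.1 or 132.9 674
time: 5.92
tool_pos: [0.4114, 0.0904, 0.0922]
wrist_force: [-0.4, 0.2, -0.2]
gripper_force: 0.0
time: 6.33
tool_pos: [0.4125, 0.0904, 0.0949]
tcp_rot: [0.621, 3.077, 0.0]
wrist_force: [0.8, 0.3, -2.4]
grip_width: 0.0548
gripper_force: 42.6
time: 6.75
tool_pos: [0.4153, 0.0904, 0.19]
tcp_rot: [0.619, 3.067, 0.003]
wrist_force: [3.0, -0.4, 0.1]
grip_width: 0.0552
gripper_force: 44.1
t 6.75 pos [0.4153 0.0904 0.19  ] yaw 67.2 tilt 0.73 j6 -1.23 w 0.0552
shift [-0.1369  0.0464  0.0419] rows>= 4.0
turn about tool z 2.403
```

```bash
python3 -m creep '[[-0.0274,0.0093,0,0,0,0],[-0.0274,0.0093,0,0,0,0],[-0.0274,0.0093,0,0,0,0],[-0.0274,0.0093,0,0,0,0],[-0.0274,0.0093,0,0,0,0]]' |grep time
for i in 1 2 3 4; do python3 -m creep '[[0,0,0,0,0,0.12],[0,0,0,0,0,0.12],[0,0,0,0,0,0.12],[0,0,0,0,0,0.12],[0,0,0,0,0,0.12]]'|grep time; done
python3 -m creep '[[0,0,0,0,0,0],[0,0,0,0,0,0]]' | grep force
python3 -c "
from h import *
goto(.56,.08,.097,67-137.5)
print(cv2.Rodrigues(observe()['tcp_rot'])[0].round(3))
cv2.imwrite('pics/s5.png',capture('side'));capture('top')"
```

```text
time: 7.17
time: 7.58
time: 8.0
time: 8.42
time: 8.83
wrist_force: [-0.8, -0.3, -1.9]
gripper_force: 43.9
t 9.0 pos [0.5558 0.0801 0.1831] yaw -70.2 tilt 0.04 j6 1.17 w 0.055
shift [0.004  0.0016 0.0861] rows>= 3.0
turn about tool z 0.006
[[ 0.941  0.339 -0.001]
 [ 0.339 -0.941 -0.   ]
 [-0.001 -0.    -1.   ]]
```

```bash
python3 -m creep '[[0.001,0.0004,0.0216,0,0,0],[0.001,0.0004,0.0216,0,0,0],[0.001,0.0004,0.0216,0,0,0],[0.001,0.0004,0.0196,0,0,0],[0,0,0,0,0,0]]' |egrep 'time|pos|force'
python3 -m creep '[[0,0,0,0,0,0],[0,0,0,0,0,0]]' |egrep 'time|pos|force'
```

```text
time: 9.52
tool_pos: [0.56, 0.0799, 0.0973]
wrist_force: [0.6, -0.3, -1.6]
gripper_force: 47.0
time: 9.68
tool_pos: [0.5605, 0.0799, 0.0994]
wrist_force: [-0.4, -0.4, -1.9]
gripper_force: 47.0
```

```bash
python3 -m creep '[[0,0,0.0015,0,0,0],[0,0,0.0015,0,0,0],[0,0,0,0,0,0],[0,0,0,0,0,0]]' |egrep 'time|pos|force'
python3 -m creep '[[0,0,0,0,0,0],[0,0,0,0,0,0],[0,0,0,0,0,0],[0,0,0,0,0,0],[0,0,0,0,0,0]]' 1|egrep 'time|pos|force|width'
python3 -m creep '[[0,0,-0.02,0,0,0],[0,0,-0.035,0,0,0],[0,0,-0.035,0,0,0],[0,0,0,0,0,0],[0,0,0,0,0,0]]' |grep time
python3 -c "
from h import *
goto(.432,-.0005,.19,67)"
```

```text
time: 10.02
tool_pos: [0.5604, 0.0799, 0.0964]
wrist_force: [0.2, 0.4, -1.9]
gripper_force: 47.0
time: 10.43
tool_pos: [0.5606, 0.0799, 0.0965]
wrist_force: [0.1, 0.6, -0.3]
grip_width: 0.0854
gripper_force: 0.0
time: 10.85
t 10.85 pos [0.562  0.0799 0.1892] yaw -70.4 tilt 0.34 j6 1.17 w 0.0855
shift [-0.1495  0.032  -0.0016] rows>= 4.0
turn about tool z -2.397
```

```bash
python3 -m creep '[[-0.0374,0.008,0,0,0,0],[-0.0374,0.008,0,0,0,0],[-0.0374,0.008,0,0,0,0],[-0.0374,0.008,0,0,0,0],[0,0,0,0,0,0]]' |grep time
for i in 1 2 3 4; do python3 -m creep '[[0,0,0,0,0,-0.12],[0,0,0,0,0,-0.12],[0,0,0,0,0,-0.12],[0,0,0,0,0,-0.12],[0,0,0,0,0,-0.12]]'|grep time; done
python3 -m creep '[[0,0,0,0,0,0],[0,0,0,0,0,0]]' | grep time
python3 -c "
from h import *
goto(.432,-.0005,.119,67)
im=capture('wrist');cm=camera_model('wrist')
cv2.imwrite('pics/w6.png',im);c=proj(cm,[.432,-.0005,.085])[0].round().astype(int);print(c)
lid(im,cm,int(c[0]),int(c[1]),50,.085)"
```

```text
time: 11.27
time: 11.68
time: 12.1
time: 12.52
time: 12.93
time: 13.1
t 13.1 pos [ 4.298e-01 -3.000e-04  1.853e-01] yaw 67.0 tilt 0.11 j6 -1.43 w 0.0853
shift [-0.0022  0.0007  0.0663] rows>= 2.0
turn about tool z -0.0
[283 260]
lid [ 0.4309 -0.0027] r 0.0278 yaw 130.1 or 113.8 764
```

View pics/w6.png

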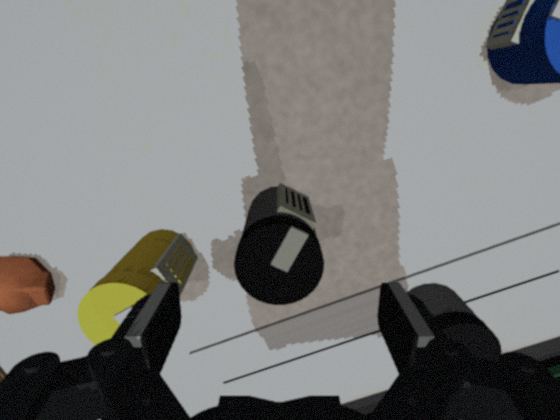

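Tall lid at (280,260), expected (283,260), yaw 130°. Gripping.

```bash
python3 -m creep '[[-0.0007,0,0.0221,0,0,0],[-0.0007,0,0.0221,0,0,0],[-0.0007,0,0.0221,0,0,0],[0,0,0,0,0,0]]' 1 40 |egrep 'time|pos|force'
python3 -m creep '[[0,0,0,0,0,0],[0,0,0,0,0,0],[0,0,0,0,0,0],[0,0,0,0,0,0],[0,0,0,0,0,0]]' -1 40
python3 -m creep '[[0,0,0,0,0,0],[0,0,-0.03,0,0,0],[0,0,-0.035,0,0,0],[0,0,-0.035,0,0,0],[0,0,0,0,0,0]]'
python3 -c "
from h import *
goto(.56,-.02,.215,67-130)"
```

```text
time: 13.48
tool_pos: [0.4293, -0.0006, 0.1161]
wrist_force: [-1.0, 0.1, -0.4]
gripper_force: 0.0
time: 13.9
tool_pos: [0.4333, -0.0016, 0.1216]
tcp_rot: [0.622, 3.076, -0.0]
wrist_force: [-1.1, -0.9, 5.9]
grip_width: 0.0469
gripper_force: 41.0
time: 14.32
tool_pos: [0.4357, -0.0021, 0.2274]
tcp_rot: [0.619, 3.065, -0.001]
wrist_force: [1.2, -0.7, -0.6]
grip_width: 0.0472
gripper_force: 42.5
t 14.32 pos [ 0.4357 -0.0021  0.2274] yaw 67.2 tilt 0.82 j6 -1.44 w 0.0472
shift [-0.1213  0.0317  0.0142] rows>= 4.0
turn about tool z 2.272
```

```bash
python3 -m creep '[[-0.0303,0.008,0,0,0,0],[-0.0303,0.008,0,0,0,0],[-0.0303,0.008,0,0,0,0],[-0.0303,0.008,0,0,0,0],[0,0,0,0,0,0]]' |grep time
for i in 1 2 3; do python3 -m creep '[[0,0,0,0,0,0.12],[0,0,0,0,0,0.12],[0,0,0,0,0,0.12],[0,0,0,0,0,0.12],[0,0,0,0,0,0.12]]'|grep time; done
python3 -m creep '[[0,0,0,0,0,0.12],[0,0,0,0,0,0.12],[0,0,0,0,0,0.12],[0,0,0,0,0,0.112],[0,0,0,0,0,0]]' | grep time
python3 -m creep '[[0,0,0,0,0,0],[0,0,0,0,0,0]]' | grep force
python3 -c "
from h import *
goto(.56,-.02,.123,67-130)"
```

```text
time: 14.73
time: 15.15
time: 15.57
time: 15.98
time: 16.4
wrist_force: [-1.1, -0.3, -1.9]
gripper_force: 42.4
t 16.57 pos [ 0.5561 -0.0188  0.2197] yaw -62.9 tilt 0.02 j6 0.86 w 0.0469
shift [0.003  0.0029 0.0967] rows>= 3.0
turn about tool z 0.002
```

```bash
python3 -m creep '[[0.001,0.001,0.024,0,0,0],[0.001,0.001,0.024,0,0,0],[0.001,0.001,0.024,0,0,0],[0,0,0.022,0,0,0],[0,0,0,0,0,0]]' |egrep 'time|pos|force'
python3 -m creep '[[0,0,0,0,0,0],[0,0,0,0,0,0],[0,0,0,0,0,0]]' |egrep 'time|pos|force'
```

```text
time: 16.98
tool_pos: [0.5598, -0.02, 0.1239]
wrist_force: [-0.8, 0.1, -1.8]
gripper_force: 46.2
time: 17.23
tool_pos: [0.5605, -0.0202, 0.1265]
wrist_force: [0.2, -0.5, -1.5]
gripper_force: 46.2
```

Lower in small steps until contact, then release.

```bash
python3 -m creep '[[0,0,0.0015,0,0,0],[0,0,0.0015,0,0,0],[0,0,0.001,0,0,0],[0,0,0,0,0,0],[0,0,0,0,0,0]]' |egrep 'time|pos|force'
python3 -m creep '[[0,0,0.001,0,0,0],[0,0,0.001,0,0,0],[0,0,0,0,0,0],[0,0,0,0,0,0]]' |egrep 'time|pos|force'
```

```text
time: 17.65
tool_pos: [0.5606, -0.0202, 0.1228]
wrist_force: [-3.1, -0.0, 5.9]
gripper_force: 46.7
time: 17.98
tool_pos: [0.5609, -0.0202, 0.1228]
wrist_force: [-10.6, 2.0, 19.7]
gripper_force: 48.3
```

```bash
python3 -m creep '[[0,0,-0.002,0,0,0],[0,0,0,0,0,0]]' |egrep 'force'
python3 -m creep '[[0,0,0,0,0,0],[0,0,0,0,0,0],[0,0,0,0,0,0],[0,0,0,0,0,0],[0,0,0,0,0,0]]' 1|egrep 'time|pos|force|width'
python3 -m creep '[[0,0,-0.02,0,0,0],[0,0,-0.035,0,0,0],[0,0,-0.035,0,0,0],[0,0,-0.035,0,0,0],[0,0,-0.035,0,0,0]]' |grep time
python3 -m creep '[[0,0,0,0,0,0],[0,0,0,0,0,0],[0,0,0,0,0,0]]' -1 |grep time
python3 -c "
from h import *
goto(.6637,.0905,.2,-63)
im=capture('wrist');cm=camera_model('wrist')
cv2.imwrite('pics/w7.png',im);
for p,z in(((.56,.08),.059),((.56,-.02),.089)):
    c=proj(cm,[*p,z])[0].round().astype(int);print(c)
    try: lid(im,cm,int(c[0]),int(c[1]),38,z)
    except Exception as e: print(e)"
```

```text
wrist_force: [-1.3, 0.9, 6.6]
gripper_force: 46.8
time: 18.57
tool_pos: [0.5602, -0.0201, 0.1217]
wrist_force: [-0.1, -0.8, -0.3]
grip_width: 0.0856
gripper_force: 0.0
time: 18.98
time: 19.23
t 19.23 pos [ 0.56   -0.0201  0.2812] yaw -63.0 tilt 0.06 j6 0.86 w 0.0514
shift [ 0.1426 -0.0515  0.0812] rows>= 5.0
turn about tool z -0.0
[170 142]
lid [0.563  0.0724] r 0.0277 yaw 8.3 or 12.5 168
[278 205]
lid [ 0.5636 -0.0193] r 0.0273 yaw 1.3 or -18.3 383
```

View pics/w7.png

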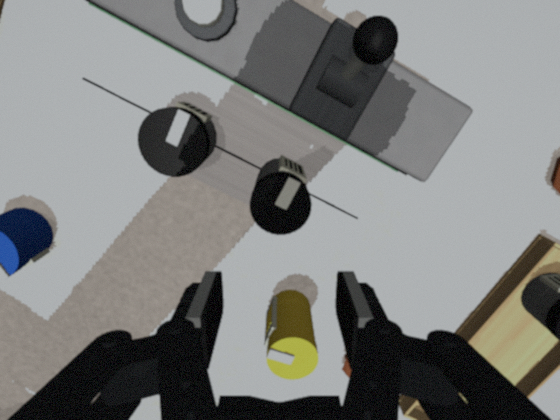

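Both labels face the window within a few degrees (squat at (178,135), tall at (281,195)). Now the button.

```bash
python3 -m creep '[[0.0285,-0.0103,0.0162,0,0,0],[0.0285,-0.0103,0.0162,0,0,0],[0.0285,-0.0103,0.0162,0,0,0],[0.0285,-0.0103,0.0162,0,0,0],[0.0285,-0.0103,0.0162,0,0,0]]' -1 |grep time
python3 -m creep '[[0,0,0,0,0,0],[0,0,0,0,0,0]]' |grep pos
python3 -c "
from h import *
goto(.6637,.0905,.147,-63)
for n in('wrist','top'): cv2.imwrite('pics/b_%s.png'%n,capture(n))
w=cv2.imread('pics/b_wrist.png');t=cv2.imread('pics/b_top.png')[120:300,190:370]
cv2.imwrite('pics/b.png',np.hstack([cv2.resize(w,(400,300)),cv2.resize(t,(300,300))]))"
```

```text
time: 19.7
tool_pos: [0.6626, 0.0913, 0.1965]
t 19.87 pos [0.6626 0.0913 0.1965] yaw -62.9 tilt 0.42 j6 1.07 w 0.0001
shift [0.0009 0.0014 0.0495] rows>= 2.0
turn about tool z 0.001
```

View pics/b.png

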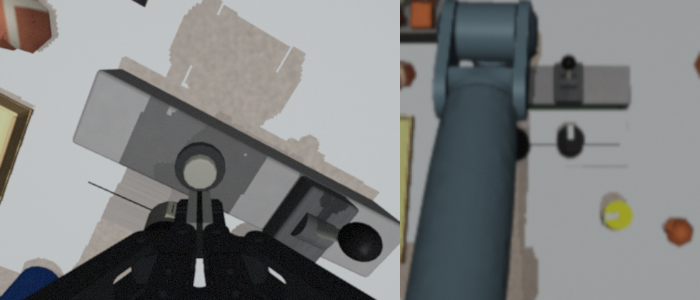

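```bash
python3 -m creep '[[0,0.001,0.02,0,0,0],[0,0,0.02,0,0,0],[0,0,0.008,0,0,0],[0,0,0,0,0,0],[0,0,0,0,0,0]]' |egrep 'time|pos|wrist'
python3 -m creep '[[0,0,0.002,0,0,0],[0,0,0.002,0,0,0],[0,0,0.002,0,0,0],[0,0,0,0,0,0],[0,0,0,0,0,0]]' |egrep 'time|pos|wrist'
```

```text
time: 20.38
tool_pos: [0.6643, 0.0888, 0.154]
wrist_force: [-1.3, -0.4, 1.0]
time: 20.8
tool_pos: [0.6653, 0.0892, 0.1486]
wrist_force: [-1.1, -1.8, 5.7]
```

```bash
python3 -m creep '[[0,0,0.002,0,0,0],[0,0,0.002,0,0,0],[0,0,0.001,0,0,0],[0,0,0,0,0,0],[0,0,0,0,0,0]]' |egrep 'time|pos|wrist'
python3 -m creep '[[0,0,0.001,0,0,0],[0,0,0.001,0,0,0],[0,0,0.001,0,0,0],[0,0,0,0,0,0],[0,0,0,0,0,0]]' |egrep 'time|pos|wrist'
```

```text
time: 21.22
tool_pos: [0.6657, 0.0892, 0.1482]
wrist_force: [-14.0, -1.1, 28.5]
time: 21.63
tool_pos: [0.6659, 0.0892, 0.1479]
wrist_force: [-22.5, -3.1, 42.1]
```

```bash
for i in 1 2; do python3 -m creep '[[0,0,-0.003,0,0,0],[0,0,0,0,0,0],[0,0,0,0,0,0]]' |egrep 'pos|wrist'; done
for i in 1 2 3 4 5; do python3 -m creep '[[0,0,-0.0015,0,0,0],[0,0,0,0,0,0],[0,0,0,0,0,0]]' |egrep 'pos|wrist'; done
```

```text
tool_pos: [0.6657, 0.0892, 0.1482]
wrist_force: [-13.7, -3.3, 26.8]
tool_pos: [0.6657, 0.0893, 0.1485]
wrist_force: [-5.2, -1.5, 13.6]
tool_pos: [0.6656, 0.0893, 0.1486]
wrist_force: [-2.2, -2.2, 8.8]
tool_pos: [0.6654, 0.0893, 0.1489]
wrist_force: [2.6, -2.4, 3.2]
tool_pos: [0.6648, 0.0895, 0.1497]
wrist_force: [2.2, -0.6, 3.1]
tool_pos: [0.6644, 0.0896, 0.1509]
wrist_force: [2.4, -0.4, 3.5]
tool_pos: [0.6641, 0.0896, 0.1522]
wrist_force: [0.7, 0.1, 1.7]
```

```bash
python3 -m creep '[[0,0,-0.03,0,0,0],[0,0,-0.03,0,0,0],[0,0,0,0,0,0]]' |grep time
python3 -m creep '[[-0.0323,-0.0129,0,0,0,0],[-0.0323,-0.0129,0,0,0,0],[-0.0323,-0.0129,0,0,0,0],[0,0,0,0,0,0],[0,0,0,0,0,0]]' 1 40|grep time
python3 -c "
from h import *
goto(.5605,.08,.1)
im=capture('wrist');cm=camera_model('wrist');cv2.imwrite('pics/w8.png',im)
for p,z in(((.5605,.08),.059),((.56,-.02),.089)):
    c=proj(cm,[*p,z])[0].round().astype(int);print(c)
    lid(im,cm,int(c[0]),int(c[1]),50,z)"
```

```text
time: 23.63
time: 24.05
t 24.05 pos [0.5578 0.0802 0.2107] yaw -63.0 tilt 0.24 j6 1.04 w 0.0608
shift [0.0027 0.0017 0.1107] rows>= 3.0
[277 222]
lid [0.5647 0.0795] r 0.0304 yaw -0.4 or -10.6 637
[415 305]
lid [ 0.5558 -0.0197] r 0.0382 yaw -144.3 or -58.8 1089
```

View pics/w8.png

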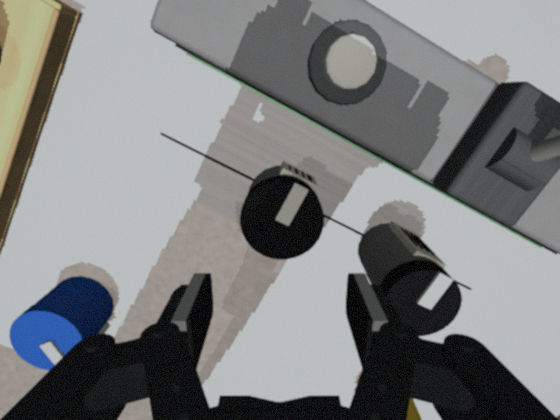

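Jars are unchanged: squat lid at (282,215), tall at (422,297). Pick the squat.

```bash
python3 -m creep '[[0.001,0.0005,0.0277,0,0,0],[0.001,0.0005,0.0277,0,0,0],[0.001,0.0005,0.0277,0,0,0],[0.001,0,0.0277,0,0,0],[0,0,0,0,0,0]]' 1 40 |egrep 'time|pos|force'
python3 -m creep '[[0,0,0,0,0,0],[0,0,0,0,0,0],[0,0,0,0,0,0],[0,0,0,0,0,0],[0,0,0,0,0,0]]' -1 40
python3 -m creep '[[0,0,-0.03,0,0,0],[0,0,-0.035,0,0,0],[0,0,-0.035,0,0,0],[0,0,-0.035,0,0,0],[0,0,0,0,0,0]]'
python3 -c "
from h import *
goto(.43,-.35,.235,-20)"
```

```text
time: 24.52
tool_pos: [0.5625, 0.0806, 0.0962]
wrist_force: [-1.3, 0.6, -0.4]
gripper_force: 0.0
time: 24.93
tool_pos: [0.5667, 0.0805, 0.1043]
tcp_rot: [3.054, 0.732, 0.008]
wrist_force: [1.7, 0.6, 6.1]
grip_width: 0.0545
gripper_force: 43.2
time: 25.35
tool_pos: [0.5683, 0.0804, 0.2455]
tcp_rot: [3.051, 0.732, 0.022]
wrist_force: [0.7, -0.2, -0.8]
grip_width: 0.0544
gripper_force: 44.0
t 25.35 pos [0.5683 0.0804 0.2455] yaw -63.0 tilt 0.85 j6 1.04 w 0.0544
shift [-0.3187  0.3207  0.0089] rows>= 11.0
turn about tool z -0.751
```

```bash
for i in 1 2; do python3 -m creep '[[-0.0266,0.0267,0,0,0,0],[-0.0266,0.0267,0,0,0,0],[-0.0266,0.0267,0,0,0,0],[-0.0266,0.0267,0,0,0,0],[-0.0266,0.0267,0,0,0,0]]' |grep time; done
python3 -m creep '[[-0.0266,0.0267,0,0,0,0],[-0.0266,0.0267,0,0,0,0],[0,0,0,0,0,0]]' |grep pos
python3 -m creep '[[0,0,0,0,0,-0.107],[0,0,0,0,0,-0.107],[0,0,0,0,0,-0.107],[0,0,0,0,0,-0.107],[0,0,0,0,0,-0.107]]' |grep time
python3 -m creep '[[0,0,0,0,0,-0.107],[0,0,0,0,0,-0.107],[0,0,0,0,0,0],[0,0,0,0,0,0]]' |egrep 'pos|wrist'
python3 -c "
from h import *
goto(.43,-.35,.102,-20)
im=capture('wrist');cv2.imwrite('pics/w9.png',im)
cm=camera_model('wrist');print(proj(cm,[[.43,-.35,.004],[.366,-.289,.025],[.3657,-.4058,.025]]).round())"
```

```text
time: 25.77
time: 26.18
tool_pos: [0.4235, -0.3551, 0.237]
time: 26.85
tool_pos: [0.4255, -0.3494, 0.2363]
wrist_force: [-0.3, 0.2, -1.7]
t 27.18 pos [ 0.4255 -0.3494  0.2363] yaw -20.3 tilt 0.05 j6 -0.54 w 0.0545
shift [0.0009 0.0046 0.1343] rows>= 4.0
turn about tool z -0.004
[[283. 190.]
 [183. 155.]
 [238. 275.]]
```

View pics/w9.png

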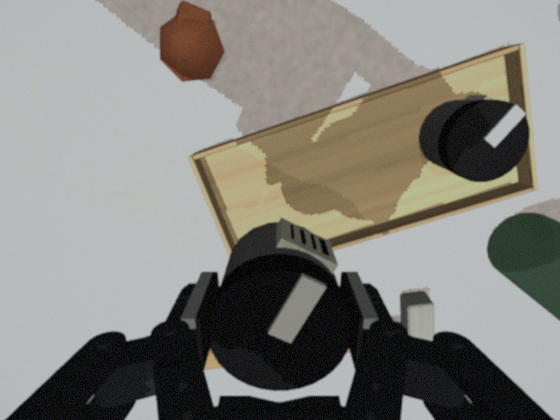

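```bash
python3 -c "
from h import *
cm=camera_model('wrist')
for q in((192,156),(522,45),(536,188)): print(onz(cm,q,.025).round(4))
print(onz(cm,(485,141),.059).round(4))
goto(.44,-.352,.105)"
```

```text
[ 0.3724 -0.2923  0.025 ]
[ 0.6337 -0.3022  0.025 ]
[ 0.6301 -0.416   0.025 ]
[ 0.5796 -0.3516  0.059 ]
t 27.23 pos [ 0.4255 -0.3495  0.2364] yaw -20.2 tilt 0.03 j6 -0.54 w 0.055
shift [0.0026 0.0145 0.1314] rows>= 4.0
```

```bash
python3 -m creep '[[0.0008,0.0036,0.032,0,0,0],[0.0008,0.0036,0.032,0,0,0],[0.0008,0.0036,0.032,0,0,0],[0.0008,0.0036,0.03,0,0,0],[0,0,0,0,0,0]]' |egrep 'time|pos|wrist'
for i in 1 2 3; do python3 -m creep '[[0,0,0.0012,0,0,0],[0,0,0.0012,0,0,0],[0,0,0,0,0,0],[0,0,0,0,0,0]]' |egrep 'pos|wrist';done
```

```text
time: 27.65
tool_pos: [0.4386, -0.3494, 0.1051]
wrist_force: [-0.6, 1.2, -2.3]
tool_pos: [0.4407, -0.3524, 0.1099]
wrist_force: [-0.9, 0.0, -2.0]
tool_pos: [0.4402, -0.3518, 0.106]
wrist_force: [-0.5, 0.2, -1.1]
tool_pos: [0.4403, -0.3519, 0.1037]
wrist_force: [-0.4, 0.0, 1.1]
```

```bash
python3 -m creep '[[0,0,0.001,0,0,0],[0,0,0,0,0,0],[0,0,0,0,0,0]]' |egrep 'pos|wrist'
python3 -m creep '[[0,0,0,0,0,0],[0,0,0,0,0,0],[0,0,0,0,0,0],[0,0,0,0,0,0],[0,0,0,0,0,0]]' 1|egrep 'time|pos|force|width'
python3 -m creep '[[0,0,-0.02,0,0,0],[0,0,-0.035,0,0,0],[0,0,-0.035,0,0,0],[0,0,-0.035,0,0,0],[0,0,0,0,0,0]]' |grep time
python3 -c "
from h import *
goto(.5625,-.0195,.23,-63)"
```

```text
tool_pos: [0.4403, -0.3522, 0.1035]
wrist_force: [-2.2, 0.6, 6.5]
time: 29.32
tool_pos: [0.4403, -0.3518, 0.1024]
wrist_force: [-0.1, 0.8, -0.3]
grip_width: 0.0852
gripper_force: 0.0
time: 29.73
t 29.73 pos [ 0.4428 -0.3546  0.2358] yaw -20.1 tilt 0.82 j6 -0.52 w 0.0856
shift [ 0.3559 -0.0028  0.0032] rows>= 9.0
turn about tool z 0.749
```

```bash
python3 -m creep '[[0.0395,0,0,0,0,0],[0.0395,0,0,0,0,0],[0.0395,0,0,0,0,0],[0.0395,0,0,0,0,0],[0.0395,0,0,0,0,0]]' |grep time
python3 -m creep '[[0.0395,0,0,0,0,0],[0.0395,0,0,0,0,0],[0.0395,0,0,0,0,0],[0.0395,0,0,0,0,0],[0,0,0,0,0,0]]' |grep time
python3 -m creep '[[0,0,0,0,0,0.107],[0,0,0,0,0,0.107],[0,0,0,0,0,0.107],[0,0,0,0,0,0.107],[0,0,0,0,0,0.107]]' |grep time
python3 -m creep '[[0,0,0,0,0,0.107],[0,0,0,0,0,0.107],[0,0,0,0,0,0],[0,0,0,0,0,0]]' |egrep 'pos|wrist'
python3 -c "
from h import *
goto(.5625,-.0195,.124,-63)
im=capture('wrist');cm=camera_model('wrist');cv2.imwrite('pics/w10.png',im);t=capture('top');cv2.imwrite('pics/t10.png',t)
c=proj(cm,[.5625,-.0195,.089])[0].round().astype(int);print(c)
lid(im,cm,int(c[0]),int(c[1]),55,.089)
cv2.imwrite('pics/v10.png',np.hstack([cv2.resize(im,(400,300)),cv2.resize(t,(400,300))]))"
```

```text
time: 30.15
time: 30.57
time: 30.98
tool_pos: [0.5624, -0.0181, 0.2273]
wrist_force: [-0.0, 0.4, -0.1]
t 31.32 pos [ 0.5624 -0.0181  0.2273] yaw -62.9 tilt 0.01 j6 0.86 w 0.0853
shift [-0.0005  0.0013  0.1033] rows>= 3.0
turn about tool z 0.002
[278 232]
lid [ 0.5667 -0.017 ] r 0.0313 yaw 13.8 or -34.5 601
```

View pics/v10.png

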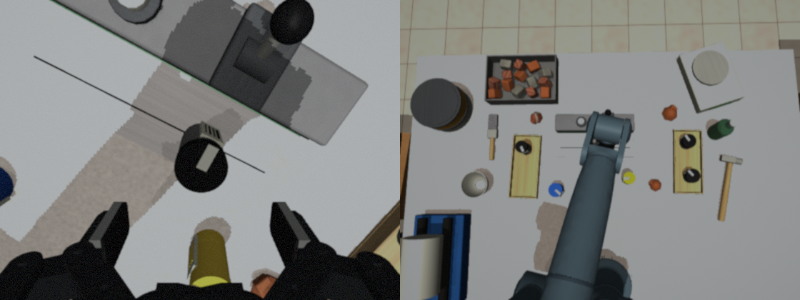

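Squat stands in the right crate; tall lid at (283,228), as expected. Pick it.

```bash
python3 -m creep '[[0,0.0003,0.026,0,0,0],[0,0.0003,0.026,0,0,0],[0,0.0003,0.026,0,0,0],[0,0,0.024,0,0,0],[0,0,0,0,0,0]]' 1 40 |egrep 'time|pos|force'
python3 -m creep '[[0,0,0,0,0,0],[0,0,0,0,0,0],[0,0,0,0,0,0],[0,0,0,0,0,0],[0,0,0,0,0,0]]' -1 40
python3 -m creep '[[0,0,-0.03,0,0,0],[0,0,-0.035,0,0,0],[0,0,-0.035,0,0,0],[0,0,-0.025,0,0,0],[0,0,0,0,0,0]]'
python3 -c "
from h import *
goto(.43,.33,.25)"
```

```text
time: 31.83
tool_pos: [0.5596, -0.0181, 0.1204]
wrist_force: [-0.4, -0.1, -0.6]
gripper_force: 0.0
time: 32.25
tool_pos: [0.5643, -0.019, 0.1278]
tcp_rot: [3.053, 0.733, 0.005]
wrist_force: [-0.9, 0.8, 7.2]
grip_width: 0.0472
gripper_force: 41.3
time: 32.67
tool_pos: [0.5658, -0.0194, 0.2579]
tcp_rot: [3.049, 0.732, 0.018]
wrist_force: [1.4, 0.6, -0.7]
grip_width: 0.0473
gripper_force: 42.4
t 32.67 pos [ 0.5658 -0.0194  0.2579] yaw -63.0 tilt 0.74 j6 0.87 w 0.0473
shift [ 0.0375 -0.373   0.0051] rows>= 10.0
```

```bash
for i in 1 2; do python3 -m creep '[[0.0038,-0.0373,0,0,0,0],[0.0038,-0.0373,0,0,0,0],[0.0038,-0.0373,0,0,0,0],[0.0038,-0.0373,0,0,0,0],[0.0038,-0.0373,0,0,0,0]]' |grep time; done
python3 -m creep '[[0,0,0,0,0,0],[0,0,0,0,0,0],[0,0,0,0,0,0]]' |grep pos
python3 -c "
from h import *
goto(.435,.329,.133)
im=capture('wrist');cv2.imwrite('pics/w11.png',im)
cm=camera_model('wrist');print(proj(cm,[[.6155,.3826,.025],[.6119,.2641,.025],[.3521,.274,.025],[.3571,.3892,.025]]).round())"
```

```text
time: 33.08
time: 33.5
tool_pos: [0.4271, 0.3306, 0.2496]
t 33.75 pos [0.4271 0.3306 0.2496] yaw -63.0 tilt 0.09 j6 1.55 w 0.047
shift [0.0064 0.0049 0.1166] rows>= 3.0
[[331. -69.]
 [466.  22.]
 [294. 287.]
 [185. 232.]]
```

View pics/w11.png

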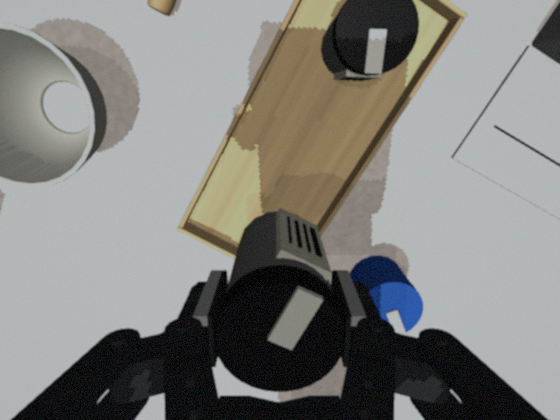

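Crate corners (182,226), (464,14) match within about 6 mm; lowering.

```bash
python3 -m creep '[[0.0026,0.0018,0.0285,0,0,0],[0.0026,0.0018,0.0285,0,0,0],[0.0026,0.0018,0.0285,0,0,0],[0.0026,0.0018,0.0285,0,0,0],[0,0,0,0,0,0]]' |egrep 'time|pos|wrist'
for i in 1 2 3 4; do python3 -m creep '[[0,0,0.0012,0,0,0],[0,0,0.0012,0,0,0],[0,0,0,0,0,0],[0,0,0,0,0,0]]' |egrep 'pos|wrist';done
```

```text
time: 34.22
tool_pos: [0.4377, 0.326, 0.1304]
wrist_force: [-0.8, -0.2, -3.2]
tool_pos: [0.4412, 0.3295, 0.1361]
wrist_force: [0.6, 0.8, -2.0]
tool_pos: [0.4401, 0.3293, 0.1318]
wrist_force: [-0.2, 0.4, -2.7]
tool_pos: [0.44, 0.3291, 0.1291]
wrist_force: [0.0, 0.4, -1.6]
tool_pos: [0.4405, 0.3294, 0.1279]
wrist_force: [-1.6, -0.5, 5.1]
```

```bash
python3 -m creep '[[0,0,0,0,0,0],[0,0,0,0,0,0],[0,0,0,0,0,0],[0,0,0,0,0,0],[0,0,0,0,0,0]]' 1|egrep 'time|pos|force|width'
python3 -m creep '[[0,0,-0.02,0,0,0],[0,0,-0.035,0,0,0],[0,0,-0.035,0,0,0],[0,0,-0.035,0,0,0],[0,0,-0.025,0,0,0]]' |grep time
python3 -m creep '[[0,0,0,0,0,0.118],[0,0,0,0,0,0.118],[0,0,0,0,0,0.118],[0,0,0,0,0,0.118],[0,0,0,0,0,0]]' -1 40 |grep pos
python3 -c "
from h import *
goto(.725,-.02,.28,-90)
im=capture('wrist');t=capture('top')
cv2.imwrite('pics/v12.png',np.hstack([cv2.resize(im,(400,300)),cv2.resize(t,(400,300))]))"
```

```text
time: 35.97
tool_pos: [0.4401, 0.3292, 0.1268]
wrist_force: [0.3, 0.0, -0.6]
grip_width: 0.0853
gripper_force: 0.0
time: 36.38
tool_pos: [0.44, 0.3291, 0.2768]
t 36.8 pos [0.44   0.3291 0.2768] yaw -90.2 tilt 0.0 j6 2.01 w 0.0254
shift [ 0.286   0.3483 -0.0032] rows>= 11.0
turn about tool z -0.003
```

View pics/v12.png

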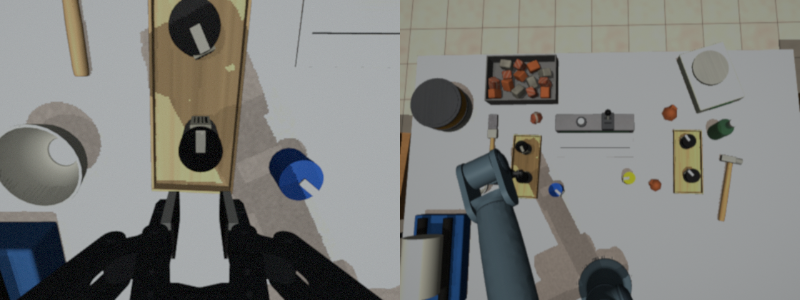

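Tall stands upright in the left crate (200,145) and squat in the right one. Now the lever off.

```bash
for i in 1 2; do python3 -m creep '[[0.026,0.0317,0,0,0,0],[0.026,0.0317,0,0,0,0],[0.026,0.0317,0,0,0,0],[0.026,0.0317,0,0,0,0],[0.026,0.0317,0,0,0,0]]' -1|grep time; done
python3 -m creep '[[0.026,0.0317,0,0,0,0],[0,0,0,0,0,0],[0,0,0,0,0,0],[0,0,0,0,0,0]]' |grep pos
python3 -c "
from h import *
goto(.725,-.02,.178,-90)"
```

```text
time: 37.32
time: 37.73
tool_pos: [0.7254, -0.0196, 0.2763]
t 38.07 pos [ 0.7254 -0.0196  0.2763] yaw -90.0 tilt 0.08 j6 1.39 w 0.0
shift [-0.0003  0.0004  0.0983] rows>= 3.0
turn about tool z 0.0
```

```bash
python3 -m creep '[[0,0,0.0245,0,0,0],[0,0,0.0245,0,0,0],[0,0,0.0245,0,0,0],[0,0,0.0245,0,0,0],[0,0,0,0,0,0]]' |egrep 'pos|wrist'
python3 -m creep '[[-0.01,0,0,0,0,0],[-0.01,0,0,0,0,0],[-0.01,0,0,0,0,0],[-0.01,0,0,0,0,0],[-0.006,0,0,0,0,0]]' |egrep 'pos|wrist'
for i in 1 2 3; do python3 -m creep '[[-0.003,0,0,0,0,0],[-0.003,0,0,0,0,0],[0,0,0,0,0,0],[0,0,0,0,0,0]]' |egrep 'pos|wrist';done
```

```text
tool_pos: [0.7219, -0.0175, 0.1726]
wrist_force: [-0.2, 0.1, -2.1]
tool_pos: [0.68, -0.0187, 0.1819]
wrist_force: [1.3, 0.8, 1.6]
tool_pos: [0.6735, -0.0196, 0.1788]
wrist_force: [0.2, -0.3, 0.0]
tool_pos: [0.6674, -0.0198, 0.1787]
wrist_force: [-0.0, -0.5, 0.5]
tool_pos: [0.6627, -0.0201, 0.1798]
wrist_force: [4.7, -0.2, -1.3]
```

```bash
python3 -m creep '[[-0.003,0,0,0,0,0],[-0.003,0,0,0,0,0],[0,0,0,0,0,0],[0,0,0,0,0,0]]' |egrep 'pos|wrist'
python3 -m creep '[[-0.003,0,0,0,0,0],[-0.002,0,0,0,0,0],[0,0,0,0,0,0],[0,0,0,0,0,0]]' |egrep 'pos|wrist'
```

```text
tool_pos: [0.6607, -0.0204, 0.1807]
wrist_force: [25.3, -0.2, -11.9]
tool_pos: [0.6595, -0.0204, 0.1812]
wrist_force: [44.7, 1.6, -24.0]
```

```bash
python3 -m creep '[[0.02,0,0,0,0,0],[0.03,0,0,0,0,0],[0.02,0,-0.02,0,0,0],[0,0,-0.035,0,0,0],[0,0,-0.035,0,0,0]]' |egrep 'pos|wrist'
for i in 1 2; do python3 -m creep '[[-0.04,0,0,0,0,0],[-0.04,0,0,0,0,0],[-0.04,0,0,0,0,0],[-0.04,0,0,0,0,0],[0,0,0,0,0,0]]'|grep pos;done
python3 -c "
from h import *
im=capture('side');t=capture('top');cv2.imwrite('pics/t13.png',t)
cv2.imwrite('pics/v13.png',np.hstack([cv2.resize(im[140:380,180:400],(370,400)),cv2.resize(t[130:290,150:430],(430,400))]))"
```

```text
tool_pos: [0.7202, -0.0198, 0.2672]
wrist_force: [1.0, 0.1, -0.8]
tool_pos: [0.5524, -0.0182, 0.2646]
tool_pos: [0.3939, -0.0179, 0.2661]
```

View pics/v13.png

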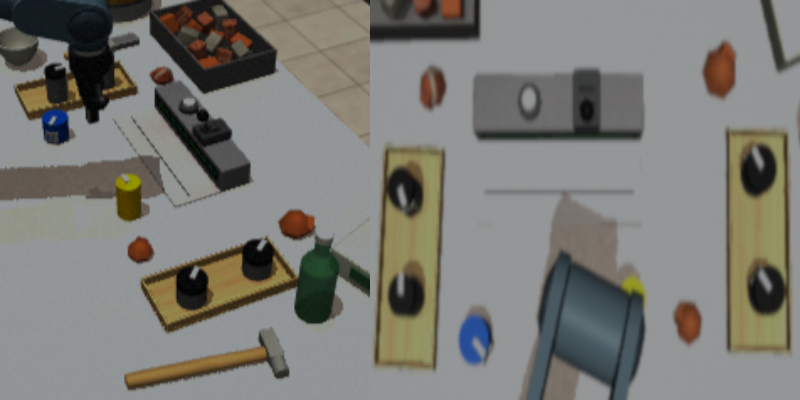

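All jars are filed and the lever tip is back at its forward stop (same pixel as the first view, plus a 45 N stop). Handing in.

```bash
python3 -c "
from cell import *
print(sign_off())"
```

```text
the job is handed in; nothing more can be done
None
```

I read both loose jars (one squat, one tall) on the deck with the lever on and the button pressed, then filed them upright with their own kind, switched the reader off and handed the job in; no verdict came back.

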